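Stroke down the hold-down tabs of a fan mount

ROBOT

A 7-joint arm with a two-finger parallel gripper is mounted at the origin on the work surface. World frame = base frame: x ahead of the robot, y to its left, z up, the work surface at z = 0. Lengths are in m, angles in rad, forces in N, time in s.
With the tool pointing down it reaches from about 0.425 to 0.95 m from the base axis. Payload 4.7 kg.
Tool frame: the origin (TCP) lies on the centre line of the jaws, within the pads' length; the fingertips stand robot.nose_length ahead of it and the grasp point (between the pads) lies 8 mm behind it (robot.nose_length is the distance from the TCP to the fingertips, in m); z points along the fingers, y is the line along which they close (so a half turn about z gives the same grasp; the last joint's range is limited). The gripper opens to 85 mm and grips with 20 to 120 N. Pads are 22 mm wide; open, the fingers measure 114 mm over their backs; the gripper's body (76 mm by 85 mm) begins 54 mm behind the grasp point. The pads swing forward as they close: fully open they stand 13 mm farther back than shut.
Start: joints at [1.154, 0.469, -0.049, 1.532, 0.024, 1.141, -0.082], TCP at [0.255, -0.625, 0.214] pointing down, gripper open.
Joint ranges: [-2.59, 2.59], [-0.33, 1.99], [-1.39, 1.29], [0.1, 2.45], [-1.04, 4.18], [0.21, 1.99], [-2.66, 2.66]. Speed limits (rad/s): [2.57, 2.57, 3.14, 3.14, 3.14, 3.14, 3.14].

INTERFACE

Orientations are given as [roll, pitch, yaw] about the fixed x, y, z axes, in that order (R = Rz(yaw) Ry(pitch) Rx(roll)).
In Python, from plant import robot gives the robot as it stands. Calls block until the motion is done:
- robot.goto(position, orientation): joint-space move of the TCP to a pose.
- robot.move_straight(position, vel=0.15, attitude=None, contact_N=None): straight line of the TCP; attitude=None keeps the orientation; vel is the mean speed in m/s. With contact_N (N) it stops when the force on the tool has changed by that much, and returns True; else False.
- robot.move_joints(angles): joint-space move.
- robot.grip(opening, strength=None): opening from 0.0 (shut) to 1.0 (fully open); strength is the grip in N (None keeps the last); returns when the fingers have stopped.
- robot.sleep(seconds).
- robot.inverse_kinematics(position, orientation): joint angles nearest the present ones, or None.
- robot.sense(): the state.
- robot.grab_frame(name): name is "scene" or "top" or "wrist"; returns a dict with "image" (384x512x3 uint8, red, green, blue), "range_z" (384x512 float32, m along the optical axis (not along the pixel's ray), 0 where there is no reading), "fx", "fy", "cx", "cy" (pixels), "R" (3x3) and "t" (3): a world point X has camera coordinates R X + t. Camera axes: x right, y down, z forward; pixel columns grow to the right and rows downward; lengths in m; the calibration is good to about 2 mm. The wrist camera is an equidistant fisheye: a pixel r from the principal point sees the ray r / f radians off the axis. A picture is of the moment at which its call begins.
A pose or a line that the arm cannot do raises robot.IKError and nothing moves.
- robot.close_job(): hands the job in; it is judged then, once.
The state is a dict: "t": time; "joint_pos": joint angles; "joint_velocities": joint speeds; "effort": joint torques, N m; "tcp_pos": TCP position; "tcp_rot": TCP orientation; "wrist_force": force on the tool from outside, world axes, zero at the start; "torque": the same for the moment, N m; "opening": opening from 0.0 (shut) to 1.0 (fully open); "gripper_force": force on a finger pad.
Only numpy, scipy, OpenCV 4.12 (cv2) and the standard library are available. Lean on these libraries where they do the work, as an engineer would, in place of code of your own. Each camera call takes 0.05 s, during which the arm holds its last target. There are 200 camera calls.

TASK

Run the fingertips gently along the curved row of five raised steel tabs on the mounting board, from the end with the round stud to the other end, so that they fold down one after another and all lie practically flat on the edge of the fan-shaped parchment. Do it in one low run, without raising the hand away from the row until the last tab is down. Do not press on the parchment itself, and leave the weights and the brush where they are.

Things in the scene. Friction and masses are not known exactly. Their poses are not given: they have to be found in the camera images.
- mount: Grey board fixed on the table, 260 (its x) by 310 (y) by 12 mm; origin under its centre, z up, x roughly ahead of the robot. On it a fan-shaped parchment; along its outer edge five steel tabs in an arc (radius 200 mm about x -140, y 0; tab middles every 0.235 rad, tab 3 at x 60, y 0). Round steel stud, 18 mm wide, 9 tall, in the corner x 105, y -130: the tab 1 end.
- parchment: Old fan-shaped sheet fixed on the board, 1 mm thick, its top 13 mm above the table; origin at the board's centre, 12 mm above the table. Fragile.
- tab1 (a joint): Angle of tab 1 (1 is at the stud end, 5 the last), rad: 0 raised (rising 21 degrees from hinge to free end, which is 30 mm above the table), 0.36 flat on the sheet. Starts at 0 to 0.08. Stiff hinge, no spring: the tab stays where it is left; pressing it down takes about 1.3 N at the free end, more nearer the hinge.
- tab1_hinge (a point): Middle of tab 1's hinge line, fixed, 15.5 mm above the table; axes are the board's. Each tab: plain steel strip 40 mm long, 22 wide, 2 thick; flat, its top is 16.5 mm above the table. Each hinges at its end nearer the stud: the free ends point along the row from tab 1 to 5. About 7 mm lie between a free end and the next hinge.
- tab1_tip (a point): Middle of the free end of tab 1, 40 mm from its hinge, half-way through its thickness; moves with the tab.
- tab2 (a joint): Angle of tab 2, same as tab 1.
- tab2_hinge (a point): Middle of the hinge line of tab 2, same as tab 1.
- tab2_tip (a point): Middle of the free end of tab 2, 40 mm from its hinge, half-way through its thickness; moves with the tab.
- tab3 (a joint): Angle of tab 3, same as tab 1.
- tab3_hinge (a point): Middle of the hinge line of tab 3, same as tab 1.
- tab3_tip (a point): Middle of the free end of tab 3, 40 mm from its hinge, half-way through its thickness; moves with the tab.
- tab4 (a joint): Angle of tab 4, same as tab 1.
- tab4_hinge (a point): Middle of the hinge line of tab 4, same as tab 1.
- tab4_tip (a point): Middle of the free end of tab 4, 40 mm from its hinge, half-way through its thickness; moves with the tab.
- tab5 (a joint): Angle of tab 5, same as tab 1.
- tab5_hinge (a point): Middle of the hinge line of tab 5, same as tab 1.
- tab5_tip (a point): Middle of the free end of tab 5, 40 mm from its hinge, half-way through its thickness; moves with the tab.
- weight_large: Loose round steel weight with a knob, 42 mm wide, 52 mm tall, standing on the parchment inside the arc; origin under its centre. Bystander.
- weight_small: Loose round steel weight with a knob, 34 mm wide, 42 mm tall, standing on the table beside the board on its +y side; origin under its centre. Bystander.
- brush: Loose flat brush lying on the table beside the board on its -y side, 200 mm long (its x), 42 mm wide, 20 mm tall; origin under its middle. Bystander.

How it is judged:
By the outcome, as a careful person would: the job done as asked, in the order asked, and still so for the second after the job is handed in, with the robot touching nothing.
It also fails if it takes over 48 s, if anything falls off the work surface, if the arm or the gripper's body presses on something with over 40 N, if the wrist force passes 120 N, or if a joint passes its speed limit or range.

## Working session

There is one attempt and no reset: what is moved stays moved. The work goes in short steps, each a Python script; the robot and the scene stay as the last script left them, time stands still between calls to the robot, and variables do not carry over. Pictures are saved under pics/ and viewed, at most 10 in all, crops included, and the job is handed in when it is done.

```bash
mkdir -p pics; ls; python3 - <<'E'
from plant import robot
import cv2,numpy as np
s=robot.sense();print(s['t'],s['tcp_pos'],s['tcp_rot'],s['opening'],robot.nose_length)
for n in("scene","top"):
    f=robot.grab_frame(n);cv2.imwrite(f'pics/{n}0.png',f['image'][:,:,::-1]);np.savez(f'{n}0.npz',**f)
    print(n,f['fx'],f['R'],f['t'])
E
```

```text
pics
0.0 [ 0.25505391 -0.62426973  0.21256312] [-3.13959575e+00  6.25447098e-05  3.87908514e-01] 0.9997002356262799 0.011
scene 408.99872769365703 [[-0.88883127  0.45819661  0.00590177]
 [ 0.30271883  0.59679957 -0.74309595]
 [-0.34400622 -0.65870034 -0.66915886]] [ 0.48079026 -0.15740294  1.12179974]
top 383.4033789052893 [[ 0.01341038 -0.99985537  0.01045946]
 [-0.99300103 -0.01454455 -0.11720667]
 [ 0.11734185 -0.00881447 -0.99305246]] [0.04275799 0.56671034 0.81459057]
```

```bash
python3 -c "
import cv2
for n in('scene','top'):
    a=cv2.imread(f'pics/{n}0.png');cv2.imwrite(f'pics/{n}0b.png',cv2.resize(a,(800,600),interpolation=cv2.INTER_CUBIC))"
```

```text
(no output)
```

View pics/top0b.png

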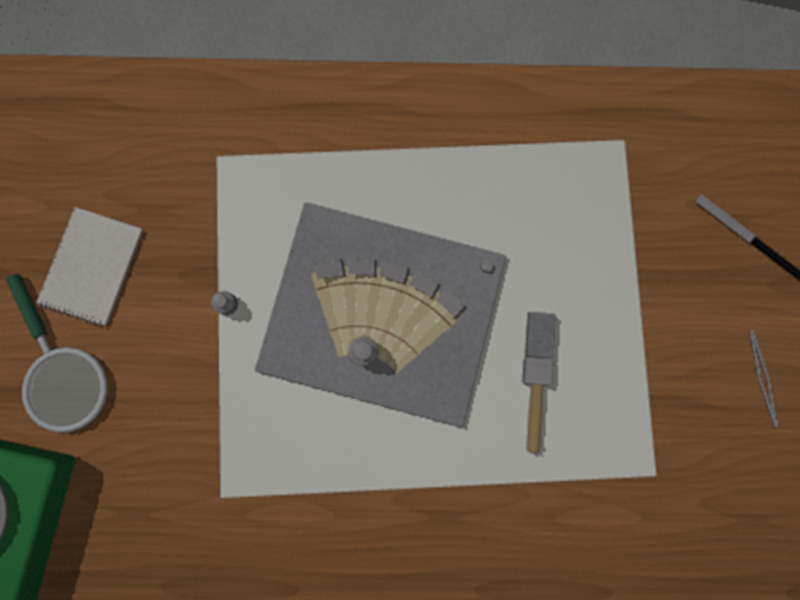

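View pics/scene0b.png

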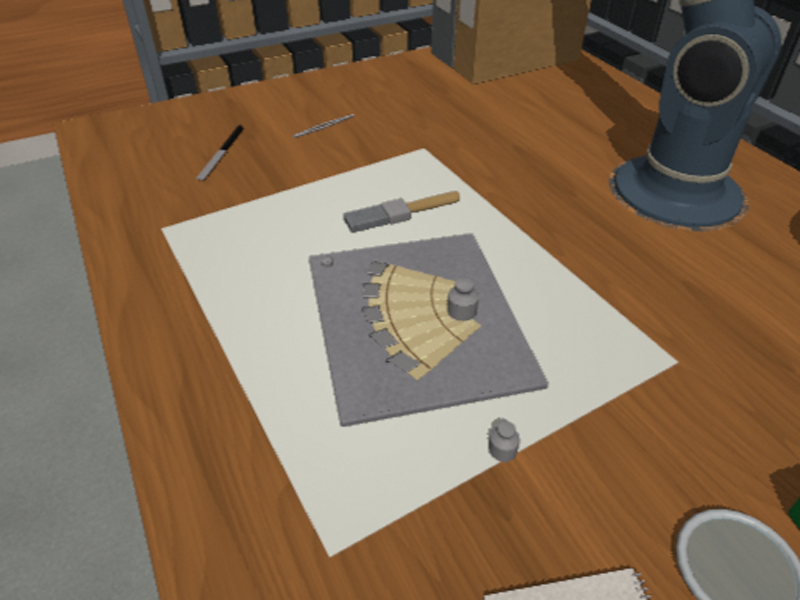

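The top view shows the board with corners at about (305,203), (507,256), (465,428) and (257,371). The stud is at (487,266), tabs run from (460,305) (tab 1) to (325,270) (tab 5), the large weight is at (362,350), and the arm is clear. Next I'll fit the board pose.

```bash
cat > h.py <<'E'
import numpy as np,cv2
def ray_plane(f,uv,z):
    uv=np.atleast_2d(uv).astype(float)
    d=np.c_[(uv[:,0]-f['cx'])/f['fx'],(uv[:,1]-f['cy'])/f['fy'],np.ones(len(uv))]@f['R']
    c=-f['R'].T@f['t']
    return c+d*((z-c[2])/d[:,2])[:,None]
def proj(f,X):
    p=np.atleast_2d(X)@f['R'].T+f['t'];return np.c_[p[:,0]/p[:,2]*f['fx']+f['cx'],p[:,1]/p[:,2]*f['fy']+f['cy']]
def loc2w(pose,P):
    x,y,a=pose;P=np.atleast_2d(P);c,s=np.cos(a),np.sin(a)
    return np.c_[x+c*P[:,0]-s*P[:,1],y+s*P[:,0]+c*P[:,1],P[:,2]]
E
python3 - <<'E'
from h import *
from scipy.optimize import least_squares
loc=np.array([[.13,.155,.012],[.13,-.155,.012],[-.13,-.155,.012],[-.13,.155,.012]])
seed={'top':[(305,203),(507,256),(465,428),(257,371)],'scene':[(341,424),(310,257),(473,235),(547,383)]}
for n in seed:
    f=dict(np.load(n+'0.npz'));g=cv2.cvtColor(f['image'],cv2.COLOR_RGB2GRAY)
    c=np.float32(seed[n])/1.5625
    c=cv2.cornerSubPix(g,c.reshape(-1,1,2).copy(),(4,4),(-1,-1),(3,50,.01)).reshape(-1,2)
    print(n,c.round(1).tolist(),(np.float32(seed[n])/1.5625).round(1).tolist())
    W=ray_plane(f,c,.012);print(W[:,:2].round(4).tolist(),[round(float(np.linalg.norm(W[i]-W[i-1])),4) for i in range(4)])
    r=least_squares(lambda p:(loc2w(p,loc)-W)[:,:2].ravel(),[W[:,0].mean(),W[:,1].mean(),0]);print('pose',r.x.round(4),'res',r.fun.round(4))
    stud={'top':(487,266),'scene':(327,262)}[n];print('stud',ray_plane(f,np.array(stud)/1.5625,.02),loc2w(r.x,[.105,-.13,.02]))
    im=cv2.resize(f['image'][:,:,::-1],None,fx=4,fy=4,interpolation=cv2.INTER_CUBIC)
    pts=[]
    for k in range(5):
        th=(k-2)*.235
        m=np.array([-.14+.2*np.cos(th),.2*np.sin(th),.0155]);t=np.array([-np.sin(th),np.cos(th),0])
        for P,col in((m-.02*t,(0,0,255)),(m+t*(-.02+.04*np.cos(.36))+[0,0,.0135],(0,255,0))):
            cv2.circle(im,tuple(int(v) for v in (proj(f,loc2w(r.x,P))[0]+.5)*4),3,col,-1)
    u=(proj(f,loc2w(r.x,[.06,0,.015]))[0]*4).astype(int)
    cv2.imwrite(f'pics/{n}_ov.png',im[u[1]-300:u[1]+300,u[0]-400:u[0]+400])
E
```

```text
top [[194.39999389648438, 129.10000610351562], [325.6000061035156, 165.8000030517578], [298.1000061035156, 274.20001220703125], [162.39999389648438, 236.6999969482422]] [[195.1999969482422, 129.89999389648438], [324.5, 163.8000030517578], [297.6000061035156, 273.8999938964844], [164.5, 237.39999389648438]]
[[0.7174, 0.1899], [0.636, -0.1129], [0.391, -0.0498], [0.4696, 0.2533]] [0.2558, 0.3135, 0.253, 0.3131]
pose [ 0.5535  0.0701 -0.2555] res [ 0.0011 -0.0026  0.0041  0.0002 -0.0025  0.0028 -0.0027 -0.0004]
stud [[ 0.62361325 -0.07956426  0.02      ]] [[ 0.62223626 -0.082186    0.02      ]]
scene [[217.5, 272.5], [197.3000030517578, 163.5], [302.0, 149.0], [350.5, 247.60000610351562]] [[218.1999969482422, 271.3999938964844], [198.39999389648438, 164.5], [302.70001220703125, 150.39999389648438], [350.1000061035156, 245.10000610351562]]
[[0.7234, 0.1949], [0.6455, -0.1088], [0.396, -0.0446], [0.4752, 0.2578]] [0.256, 0.3135, 0.2577, 0.3126]
pose [ 0.56    0.0749 -0.2522] res [ 0.0012 -0.0024  0.0017  0.0011 -0.0005  0.0018 -0.0024 -0.0005]
stud [[ 0.62922687 -0.07292936  0.02      ]] [[ 0.62926339 -0.07723931  0.02      ]]
```

View pics/top_ov.png

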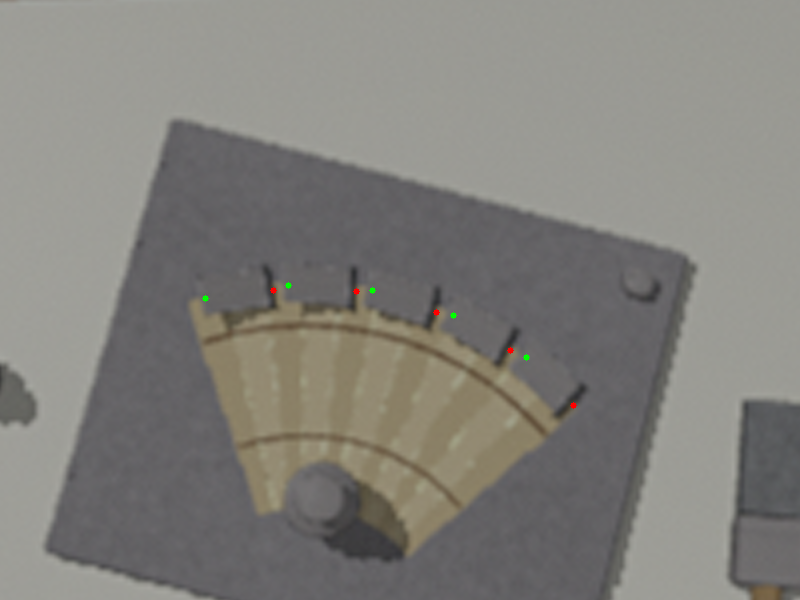

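The two cameras disagree by about 6 mm, so I'll shut the fingers and refine the pose from near with the wrist camera.

```bash
python3 - <<'E'
from plant import robot
import cv2,numpy as np
robot.grip(0.0,20)
robot.goto([0.57,0.06,0.25],[np.pi,0,-0.25])
s=robot.sense();print(s['t'],s['tcp_pos'],s['tcp_rot'],s['opening'],robot.nose_length,s['joint_pos'])
f=robot.grab_frame("wrist");np.savez('wrist1.npz',**f)
print(f['fx'],f['cx'],f['cy'],-f['R'].T@f['t'],f['R'])
cv2.imwrite('pics/wrist1.png',cv2.resize(f['image'][:,:,::-1],(800,600),interpolation=cv2.INTER_CUBIC))
f=robot.grab_frame("scene");cv2.imwrite('pics/scene1.png',cv2.resize(f['image'][:,:,::-1],None,fx=2,fy=2)[:600,100:900])
E
```

```text
3.5333 [0.5702099  0.05891985 0.24984134] [ 3.14117541e+00  5.59266649e-05 -2.51623410e-01] -0.0010761181092639957 0.011 [ 0.25770302  0.32334258 -0.5516726   1.71131775  0.1831217   1.15875785
 -2.16700355]
297.3186396354542 257.5422494935209 193.68381084259337 [0.64188773 0.0416905  0.41065755] [[-2.48941254e-01 -9.68518134e-01  9.35502895e-04]
 [-9.26384365e-01  2.38393057e-01  2.91514593e-01]
 [-2.82560187e-01  7.17033732e-02 -9.56565924e-01]]
```

View pics/wrist1.png

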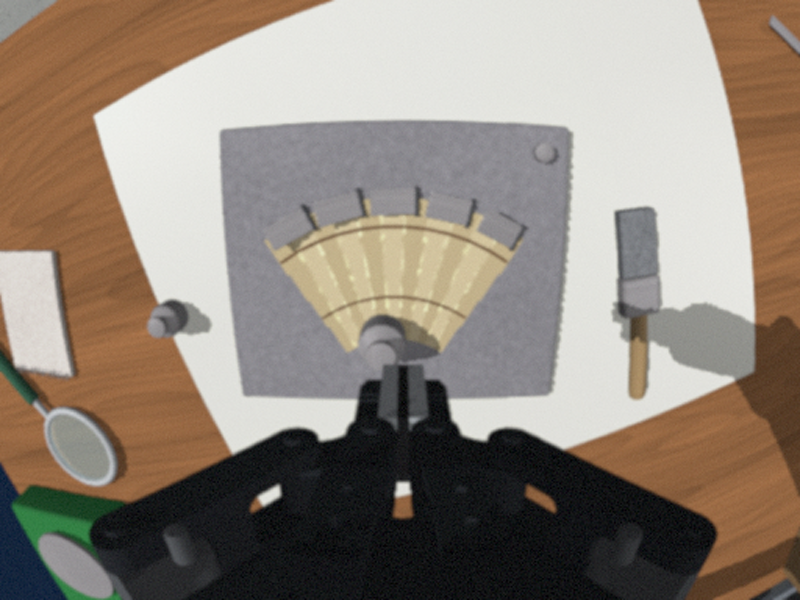

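Wrist view: board corners at about (221,130), (569,129), (553,393) and (243,395), stud at (545,151), tab row from (522,230) to (268,240). The shut fingertips at (403,370) look about 16 mm wide along y. Next I'll fit the pose with the fisheye model and overlay it.

```bash
cat >> h.py <<'E'
def fproj(f,X):
    p=np.atleast_2d(X)@f['R'].T+f['t'];r=np.hypot(p[:,0],p[:,1]);th=np.arctan2(r,p[:,2])
    return np.c_[p[:,0]/r*th*f['fx']+f['cx'],p[:,1]/r*th*f['fy']+f['cy']]
def tabpts(k,up=.36):
    th=(k-2)*.235;m=np.array([-.14+.2*np.cos(th),.2*np.sin(th),.0155]);t=np.array([-np.sin(th),np.cos(th),0]);n=np.array([np.cos(th),np.sin(th),0])
    h=m-.02*t;e=h+.04*(np.cos(up)*t+np.sin(up)*np.array([0,0,1]));return h,e,n
E
python3 - <<'E'
from h import *
from scipy.optimize import least_squares
f=dict(np.load('wrist1.npz'))
loc=np.array([[.13,.155,.012],[.13,-.155,.012],[-.13,-.155,.012],[-.13,.155,.012],[.105,-.13,.021]])
px=(np.array([(221,130),(569.5,128.5),(553,393.5),(243,395.5),(545,151)])+.5)/1.5625-.5
r=least_squares(lambda p:(fproj(f,loc2w(p,loc))-px).ravel(),[.556,.072,-.254]);print(r.x.round(4),r.fun.round(2))
np.save('pose1.npy',r.x)
im=cv2.resize(f['image'][:,:,::-1],None,fx=4,fy=4,interpolation=cv2.INTER_CUBIC)
P=lambda X:tuple(int(v) for v in (fproj(f,loc2w(r.x,X))[0]+.5)*4)
for k in range(5):
    h,e,n=tabpts(k)
    for q,c in((h,(0,0,255)),(e,(0,255,0))): cv2.line(im,P(q-.011*n),P(q+.011*n),c,1)
# board edge
g=[np.array(a) for a in np.r_[[ [.13,y,.012] for y in np.linspace(-.155,.155,40)],[[x,s*.155,.012] for s in(-1,1) for x in np.linspace(-.13,.13,40)]]]
for q in g: cv2.circle(im,P(q),2,(255,0,0),-1)
cv2.imwrite('pics/w1ov.png',im[280:880,550:1350] if False else cv2.resize(im[280:760,540:1500],(800,400)))
cv2.imwrite('pics/w1ov.png',im[380:760,620:1420])
E
```

```text
[ 0.5564  0.0702 -0.2449] [-1.25 -0.34  0.76 -1.81 -1.32  1.25  0.61  0.89  1.17  0.29]
```

View pics/w1ov.png

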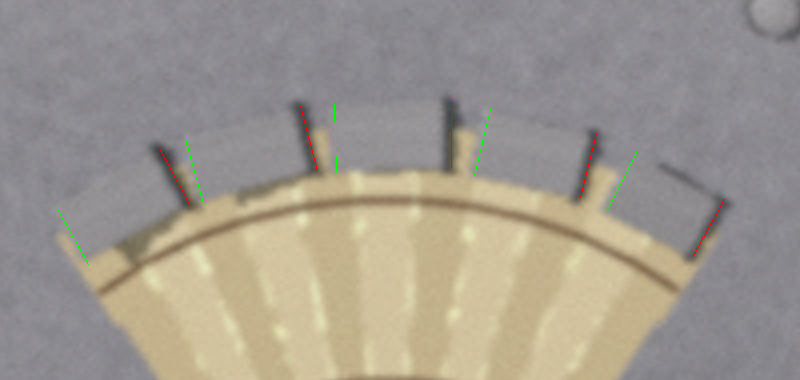

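View pics/scene1.png

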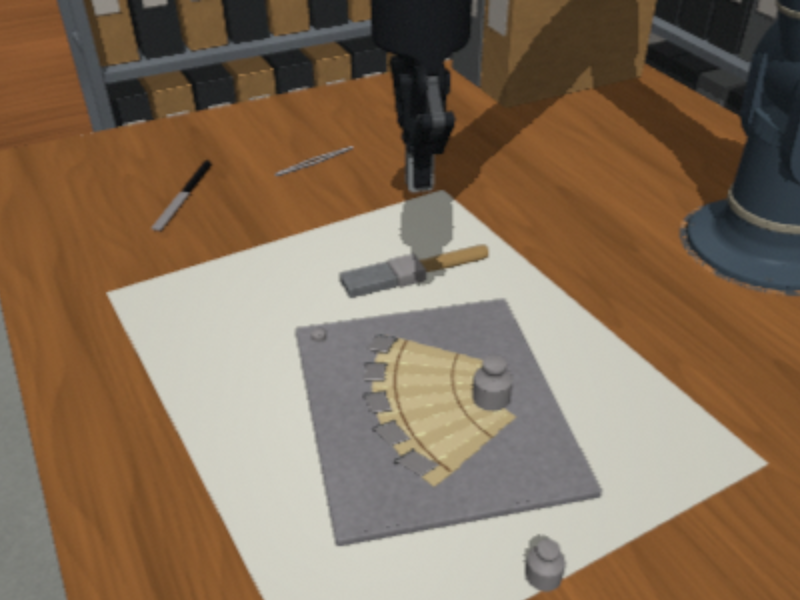

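The wrist fit matches the hinges to about 1 mm, and the fingertips look narrow and blunt. I'll make a constant-height run with the fingers tilted like a ski, leading edge up, so each tab is pressed well away from its hinge. First I'll check IK for both tool orientations.

```bash
cat >> h.py <<'E'
from scipy.spatial.transform import Rotation as Ro
A=np.radians(14);W2=.011;NOSE=.011
pose=np.load('pose1.npy')
def way(s,zlow,sign,rad=.2005):
    """low (trailing) edge at arc angle s from tab 3 middle, height zlow -> TCP pos, rpy"""
    h=s+pose[2]; n=np.array([np.cos(h),np.sin(h),0]); t=np.array([-np.sin(h),np.cos(h),0]); ez=np.array([0,0,1.])
    low=loc2w(pose,[-.14,0,0])[0]+rad*n+zlow*ez
    z=np.sin(A)*t-np.cos(A)*ez; u=np.cos(A)*t+np.sin(A)*ez
    x=sign*u; R=np.c_[x,np.cross(z,x),z]
    return low+W2*u-NOSE*z, Ro.from_matrix(R).as_euler('xyz')
E
python3 - <<'E'
from h import *
from plant import robot
for sg in(1,-1):
    for s in np.linspace(-.66,.66,7):
        p,o=way(s,.017,sg);q=robot.inverse_kinematics(p,o);print(sg,round(s,2),p.round(3),o.round(2),None if q is None else np.round(q,2))
E
```

```text
1 -0.66 [ 0.551 -0.049  0.03 ] [ 3.14 -0.24  0.67] [ 0.62  0.54 -0.65  2.08  0.35  0.45 -1.14]
1 -0.44 [ 0.581 -0.017  0.03 ] [ 3.14 -0.24  0.89] [ 0.6   0.61 -0.71  1.99  0.38  0.53 -0.97]
1 -0.22 [0.603 0.021 0.03 ] [-3.14 -0.24  1.11] [ 0.57  0.67 -0.76  1.91  0.4   0.62 -0.83]
1 0.0 [0.617 0.063 0.03 ] [ 3.14 -0.24  1.33] [ 0.52  0.72 -0.81  1.85  0.43  0.7  -0.69]
1 0.22 [0.621 0.107 0.03 ] [ 3.14 -0.24  1.55] [ 0.47  0.77 -0.85  1.79  0.46  0.77 -0.55]
1 0.44 [0.616 0.151 0.03 ] [ 3.14 -0.24  1.77] [ 0.42  0.82 -0.9   1.75  0.5   0.85 -0.43]
1 0.66 [0.601 0.192 0.03 ] [ 3.14 -0.24  1.99] [ 0.37  0.85 -0.95  1.73  0.53  0.91 -0.32]
-1 -0.66 [ 0.551 -0.049  0.03 ] [-3.14  0.24 -2.48] [ 0.97  0.81 -1.19  2.07  0.98  0.72  1.47]
-1 -0.44 [ 0.581 -0.017  0.03 ] [-3.14  0.24 -2.26] [ 0.89  0.86 -1.19  1.98  0.93  0.78  1.71]
-1 -0.22 [0.603 0.021 0.03 ] [-3.14  0.24 -2.04] [ 0.81  0.91 -1.19  1.9   0.89  0.84  1.93]
-1 0.0 [0.617 0.063 0.03 ] [ 3.14  0.24 -1.82] [ 0.72  0.94 -1.19  1.84  0.85  0.9   2.13]
-1 0.22 [0.621 0.107 0.03 ] [-3.14  0.24 -1.6 ] [-0.61  0.71  0.72  1.86 -0.91  0.93 -2.55]
-1 0.44 [0.616 0.151 0.03 ] [ 3.14  0.24 -1.38] [-0.42  0.64  0.33  1.8  -0.61  0.84 -2.66]
-1 0.66 [0.601 0.192 0.03 ] [ 3.14  0.24 -1.16] [-0.35  0.63  0.14  1.77 -0.44  0.84 -2.65]
```

```bash
python3 - <<'E'
from h import *
from plant import robot
p,o=way(-.72,.05,1);robot.goto(p,o)
f0=robot.sense()['wrist_force'];print('f0',f0)
p,o=way(-.72,.02,1);robot.move_straight(p,vel=.05,attitude=o)
p,o=way(-.72,.008,1);hit=robot.move_straight(p,vel=.01,contact_N=2.5)
s=robot.sense();print(hit,s['t'],s['tcp_pos'],way(-.72,.012,1)[0],s['tcp_rot'],o,s['wrist_force'])
for z in(.0125,.0168):
    p,o=way(-.72,z,1);robot.move_straight(p,vel=.02,attitude=o)
    s=robot.sense();print(z,s['tcp_pos']-p,s['wrist_force'])
f=robot.grab_frame("wrist");cv2.imwrite('pics/wrist2.png',cv2.resize(f['image'][:,:,::-1],(800,600)))
E
```

```text
f0 [ 0.60063618  0.25827906 -0.26831302]
False 6.7167 [ 0.54134394 -0.05611991  0.02139911] [ 0.5413025  -0.05612249  0.02533439] [ 3.14151084 -0.24439971  0.60592829] [ 3.14159265 -0.2443461   0.60589568] [ 0.22182037 -1.00304642  0.28986774]
0.0125 [ 1.44265742e-04 -5.56847764e-05  2.35093544e-04] [-0.12927901  0.87823233 -0.95162114]
0.0168 [ 1.16773320e-04 -2.95226073e-05  1.76252986e-04] [-0.16580067  0.40629622  1.5232031 ]
```

View pics/wrist2.png

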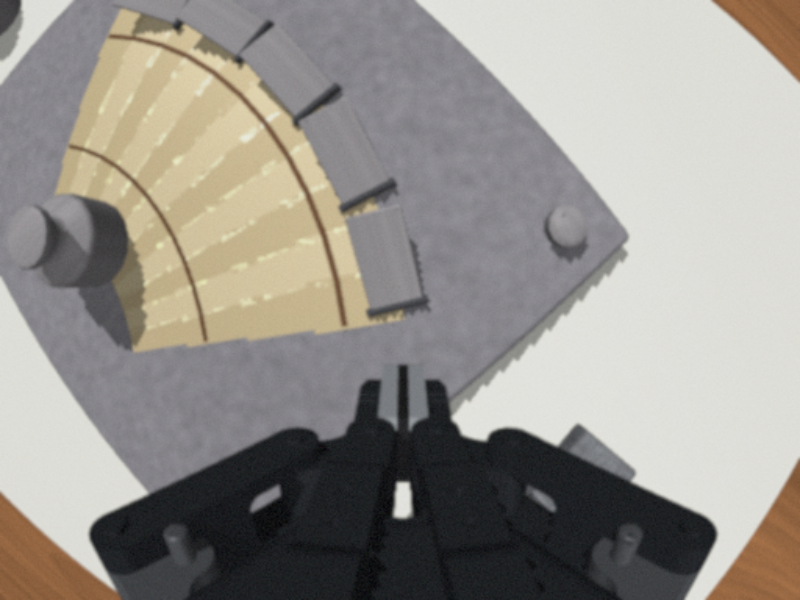

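The picture shows the fingertips at (403,365), in line with tab 1's hinge at (398,308) and the stud at (567,226). Nothing was touched at the nominal height, so the real low edge is higher. I'll go lower to find contact.

```bash
python3 - <<'E'
from h import *
from plant import robot
p,o=way(-.72,.009,1);robot.move_straight(p,vel=.04)
p,o=way(-.72,-.006,1);hit=robot.move_straight(p,vel=.01,contact_N=3)
s=robot.sense();p,o=way(-.72,.012,1);print(hit,s['t'],'dz',s['tcp_pos']-p,s['wrist_force'])
p=s['tcp_pos'].copy();p[2]+=.001;robot.move_straight(p,vel=.01);s=robot.sense();print(s['tcp_pos'],s['wrist_force'])
p[2]+=.0045;robot.move_straight(p,vel=.02);print(robot.sense()['t'],robot.sense()['tcp_pos'])
E
```

```text
False 9.5 dz [ 3.27642357e-05  2.36395321e-05 -1.79577610e-02] [ 0.50750104 -0.39669358  0.34437278]
[ 0.54141687 -0.0561228   0.00848402] [-1.05944914 -0.71235097 -0.68101299]
10.1333 [ 0.54147522 -0.05615952  0.01310498]
```

No contact even with the TCP at 7 mm height. I'll measure the real fingertip position from the wrist depth image.

```bash
cat >> h.py <<'E'
def fpoints(f):
    v,u=np.mgrid[:384,:512];x=(u-f['cx'])/f['fx'];y=(v-f['cy'])/f['fy'];th=np.hypot(x,y)+1e-9;k=np.tan(th)/th
    z=f['range_z'];c=np.stack([x*k*z,y*k*z,z],-1)
    return (c-f['t'])@f['R']
E
python3 - <<'E'
from h import *
from plant import robot
f=robot.grab_frame("wrist");np.savez('wrist3.npz',**f);s=robot.sense()
X=fpoints(f);R=Ro.from_euler('xyz',s['tcp_rot']).as_matrix()
T=(X-s['tcp_pos'])@R
print(s['tcp_pos'],s['opening'])
for v in range(224,266,3): print(v,X[v,252].round(4),'tool',T[v,252].round(4), 'r',T[v,264].round(4))
print('board',[X[a].round(4) for a in((200,300),(210,300),(220,280))])
print('row',[(u,T[243,u].round(3).tolist()) for u in range(236,282,4)])
f=robot.grab_frame("scene");np.savez('scene3.npz',**f);u=proj(f,s['tcp_pos'])[0].astype(int);print(u)
im=f['image'][max(u[1]-75,0):u[1]+75,u[0]-100:u[0]+100,::-1]
cv2.imwrite('pics/scene3.png',cv2.resize(im,None,fx=4,fy=4,interpolation=cv2.INTER_CUBIC))
E
```

```text
[ 0.54134847 -0.0561316   0.01294677] -0.0025153693164448932
224 [ 0.5446 -0.0487  0.0133] tool [ 0.0068 -0.0043  0.0014] r [0.006  0.0029 0.0032]
227 [ 0.543  -0.0498  0.0128] tool [ 0.0049 -0.0043  0.0013] r [0.0047 0.0028 0.0018]
230 [ 0.5414 -0.0509  0.0119] tool [ 0.0027 -0.0043  0.0017] r [0.0031 0.0028 0.001 ]
233 [ 0.54   -0.0518  0.0126] tool [ 0.0012 -0.0043  0.0007] r [0.001  0.0029 0.0012]
236 [ 0.5434 -0.0501  0.0408] tool [ 0.0116 -0.0038 -0.0258] r [ 0.0117  0.0022 -0.0258]
239 [ 0.5427 -0.0507  0.0442] tool [ 0.0117 -0.0037 -0.0293] r [ 0.0118  0.0022 -0.0295]
242 [ 0.5418 -0.0513  0.0461] tool [ 0.0111 -0.0037 -0.0314] r [ 0.0116  0.0021 -0.0325]
245 [ 0.5413 -0.0517  0.0498] tool [ 0.0113 -0.0036 -0.0352] r [ 0.0119  0.002  -0.0363]
248 [ 0.5409 -0.0521  0.0536] tool [ 0.0117 -0.0035 -0.039 ] r [ 0.0118  0.002  -0.0392]
251 [ 0.5406 -0.0524  0.0577] tool [ 0.0123 -0.0035 -0.0431] r [ 0.0117  0.0019 -0.0419]
254 [ 0.5398 -0.053   0.0592] tool [ 0.0117 -0.0035 -0.0448] r [ 0.0114  0.0019 -0.0441]
257 [ 0.5396 -0.0532  0.0632] tool [ 0.0124 -0.0034 -0.0487] r [ 0.0115  0.0018 -0.0472]
260 [ 0.5387 -0.0538  0.0642] tool [ 0.0116 -0.0034 -0.0499] r [ 0.0115  0.0017 -0.0498]
263 [ 0.5385 -0.0541  0.0674] tool [ 0.012  -0.0033 -0.0532] r [ 0.012   0.0017 -0.0532]
board [array([ 0.5724, -0.0641,  0.0121]), array([ 0.5676, -0.0673,  0.0134]), array([ 0.556 , -0.0609,  0.0137])]
row [(236, [0.007, -0.012, -0.025]), (240, [0.007, -0.01, -0.025]), (244, [0.012, -0.007, -0.034]), (248, [0.012, -0.006, -0.034]), (252, [0.012, -0.004, -0.034]), (256, [0.012, -0.002, -0.034]), (260, [0.011, 0.0, -0.032]), (264, [0.012, 0.002, -0.034]), (268, [0.011, 0.004, -0.033]), (272, [0.007, 0.006, -0.025]), (276, [0.008, 0.008, -0.026]), (280, [0.007, 0.01, -0.025])]
[246 163]
```

View pics/scene3.png

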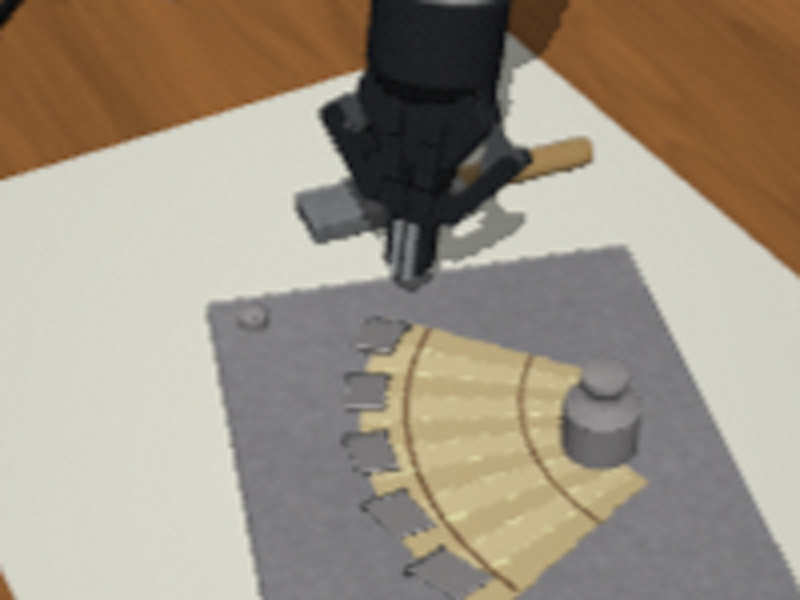

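The depth image puts the visible fingertip end about 24 mm behind the reported TCP, at z of about 0.037. That contradicts nose_length. Both the missing contact and the scene view, where the tip hangs clear over the board at (410,285), support it. I'll keep probing down gently with a contact stop.

```bash
python3 - <<'E'
from h import *
from plant import robot
s=robot.sense();p=s['tcp_pos'].copy();p[2]=.006;robot.move_straight(p,vel=.04)
p[2]=-.02
hit=robot.move_straight(p,vel=.012,contact_N=3)
s=robot.sense();print(hit,s['t'],s['tcp_pos'],s['wrist_force'],s['torque'])
robot.sleep(.2);s=robot.sense();print(s['tcp_pos'],s['wrist_force'])
p=s['tcp_pos'].copy();p[2]+=.0006;robot.move_straight(p,vel=.01);s=robot.sense();print(s['tcp_pos'],s['wrist_force'])
p[2]+=.0055;robot.move_straight(p,vel=.03)
robot.sleep(.1);s=robot.sense();print(s['t'],s['tcp_pos'],s['wrist_force'])
E
```

```text
True 11.5833 [ 0.54139748 -0.05619934 -0.00342094] [-1.4004512  -0.52079763  5.50364624] [-0.01299715  0.30108246  0.00746519]
[ 0.54141479 -0.05617375 -0.00340771] [-2.02752046 -0.55521551  5.26471444]
[ 0.54133365 -0.05616169 -0.00294132] [ 0.36158838 -1.86535487 -0.08732231]
12.5 [ 0.54140451 -0.05625576  0.00271749] [-0.20680102 -0.70184892  0.37469082]
```

Contact on the board (12 mm) came at TCP z of about −0.003 m, so the effective nose is about −18 mm. With that calibration, I'll make the low run with a force guard and the low edge at 16.8 mm.

```bash
python3 - <<'E'
import h
from h import *
from plant import robot
h.NOSE=-.0182
p,o=way(-.75,.0168,1,.2015);print(p,o)
robot.move_straight(p,vel=.03,attitude=o)
for s in np.linspace(-.75,.62,20)[1:]:
    p,o=way(s,.0168,1,.2015)
    hit=robot.move_straight(p,vel=.04,attitude=o,contact_N=25)
    q=robot.sense();print(round(s,2),round(q['t'],1),(q['tcp_pos']-p).round(4)*1e3,q['wrist_force'].round(1))
    if hit: print('HIT');break
E
```

```text
[ 0.54291077 -0.05666463  0.00180176] [ 3.14159265 -0.2443461   0.57589568]
-0.68 13.3 [ 0.1  0.1 -0.1] [0.6 0.1 0.9]
-0.61 13.8 [ 0.   0.1 -0.1] [0.4 0.  0.6]
-0.53 14.3 [0.8 0.1 0.3] [ 0.6 -1.4  1.3]
-0.46 14.8 [0.5 1.1 0.1] [-0.2  0.2  1.2]
-0.39 15.3 [-0.1  0.2 -0.2] [-0.4  0.1  0.5]
-0.32 15.8 [ 0.2 -0.6  0.2] [-3.3 -3.4  5.2]
-0.25 16.4 [0.9 1.4 0.4] [0.7 0.7 1.9]
-0.17 16.9 [-0.3  0.5 -0.3] [-0.3  0.2  0.5]
-0.1 17.4 [0.5 0.5 0.3] [-0.2 -0.6  1.9]
-0.03 17.9 [0.5 0.6 0.3] [ 1.  -0.3  2.4]
0.04 18.4 [-0.4  0.9 -0.3] [-0.6  0.   1.1]
0.12 18.9 [0.2 0.7 0.2] [0.6 0.2 0.7]
0.19 19.5 [ 0.8 -0.   0.4] [ 1.9 -1.7  3. ]
0.26 20.0 [-0.7  1.4 -0.2] [-0.2  1.8  1.2]
0.33 20.5 [-0.2  0.3 -0.2] [-0.3 -0.7  0.1]
0.4 21.0 [1.1 0.1 0.6] [ 1.  -2.7  4.1]
0.48 21.5 [-1.1  1.9 -0. ] [-0.4  1.8  1.9]
0.55 22.1 [-0.3  0.2 -0.3] [-0.2 -0.1 -0.1]
0.62 22.6 [-0.1  0.3 -0. ] [0.1 0.1 0.4]
```

Five small force bumps, no jam. Before lifting, I'll check the tab ends' heights by depth.

```bash
python3 - <<'E'
import h
from h import *
from plant import robot
f=robot.grab_frame("scene");g=robot.grab_frame("top")
def Z(f,P):
    u,v=proj(f,P)[0].round().astype(int);out=[]
    for a in(-1,0,1):
        for b in(-1,0,1):
            z=f['range_z'][v+b,u+a]
            if z>0:
                c=np.array([(u+a-f['cx'])/f['fx']*z,(v+b-f['cy'])/f['fy']*z,z]);out.append((f['R'].T@(c-f['t']))[2])
    return np.median(out)*1e3
for n,F,F0 in(('scene',f,dict(np.load('scene0.npz'))),('top',g,dict(np.load('top0.npz')))):
    for k in range(5):
        hh,e,nn=tabpts(k,0);e=e-.12*(e-hh);b=loc2w(pose,[.10,(k-2)*.03,.012])
        print(n,k+1,'tip',Z(F,loc2w(pose,e)).round(1),'before',Z(F0,loc2w(pose,e)).round(1),'hinge',Z(F,loc2w(pose,hh+.1*(e-hh))).round(1),'board',Z(F,b).round(1))
im=g['image'][:,:,::-1];u=proj(g,loc2w(pose,[.04,0,.015]))[0].astype(int)
cv2.imwrite('pics/top4.png',cv2.resize(im[u[1]-60:u[1]+60,u[0]-80:u[0]+80],None,fx=5,fy=5,interpolation=cv2.INTER_CUBIC))
u=proj(f,loc2w(pose,[.04,0,.015]))[0].astype(int)
cv2.imwrite('pics/scene4.png',cv2.resize(f['image'][u[1]-60:u[1]+60,u[0]-80:u[0]+80,::-1],None,fx=5,fy=5,interpolation=cv2.INTER_CUBIC))
E
```

```text
scene 1 tip 181.7 before 12.6 hinge 205.4 board 12.0
scene 2 tip 15.5 before 12.9 hinge 166.4 board 12.0
scene 3 tip 16.5 before 12.3 hinge 16.8 board 11.4
scene 4 tip 110.3 before 12.1 hinge 16.1 board 12.5
scene 5 tip 41.9 before 13.2 hinge 97.9 board 12.6
top 1 tip 448.1 before 26.9 hinge 456.8 board 447.5
top 2 tip 431.8 before 24.6 hinge 444.6 board 436.9
top 3 tip 407.9 before 25.2 hinge 425.4 board 424.9
top 4 tip 354.2 before 25.3 hinge 397.5 board 411.6
top 5 tip 187.2 before 26.0 hinge 338.7 board 398.0
```

View pics/scene4.png

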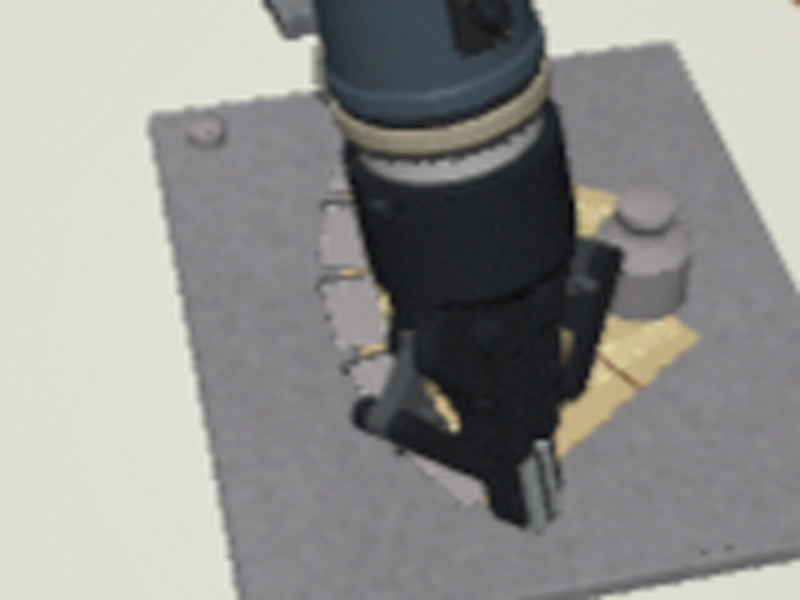

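The visible tabs 2 to 5 now lie flat (ends at about 16 mm, the hand just past tab 5 at (540,520)). I'll lift clear and check all five.

```bash
python3 - <<'E'
import h
from h import *
from plant import robot
s=robot.sense();p=s['tcp_pos'].copy();p[2]+=.15;robot.move_straight(p,vel=.12)
robot.goto([.45,-.42,.25],[np.pi,0,.39])
f=robot.grab_frame("scene");g=robot.grab_frame("top");f0=dict(np.load('scene0.npz'));g0=dict(np.load('top0.npz'));s=robot.sense()
def Z(f,P):
    u,v=proj(f,P)[0].round().astype(int);a,b=np.mgrid[-1:2,-1:2];z=f['range_z'][v+b,u+a]
    c=np.stack([(u+a-f['cx'])/f['fx']*z,(v+b-f['cy'])/f['fy']*z,z],-1)
    return (np.median(((c-f['t'])@f['R'])[...,2])*1e3).round(1)
for k in range(5):
    hh,e,nn=tabpts(k,0);e=e-.12*(e-hh);print(k+1,'scene tip',Z(f,loc2w(pose,e)),'hinge',Z(f,loc2w(pose,hh+.15*(e-hh))),'top tip',Z(g,loc2w(pose,e)),'hinge',Z(g,loc2w(pose,hh+.15*(e-hh))))
print(s['t'],s['tcp_pos'],s['wrist_force'])
a=[cv2.resize(q['image'][c:c+150,d:d+200,::-1],None,fx=2,fy=2,interpolation=cv2.INTER_CUBIC) for q,c,d in((f0,130,180),(f,130,180),(g0,110,130),(g,110,130))]
cv2.imwrite('pics/final.png',np.vstack([np.hstack(a[:2]),np.hstack(a[2:])]))
E
```

```text
1 scene tip 16.3 hinge 16.3 top tip 15.7 hinge 15.7
2 scene tip 15.7 hinge 16.6 top tip 14.8 hinge 15.0
3 scene tip 16.7 hinge 16.6 top tip 15.0 hinge 15.6
4 scene tip 17.1 hinge 15.7 top tip 15.1 hinge 15.5
5 scene tip 16.4 hinge 16.8 top tip 16.2 hinge 16.3
26.4167 [ 0.45075673 -0.4189694   0.24983861] [ 0.25321921 -0.5175406   0.7899378 ]
```

View pics/final.png

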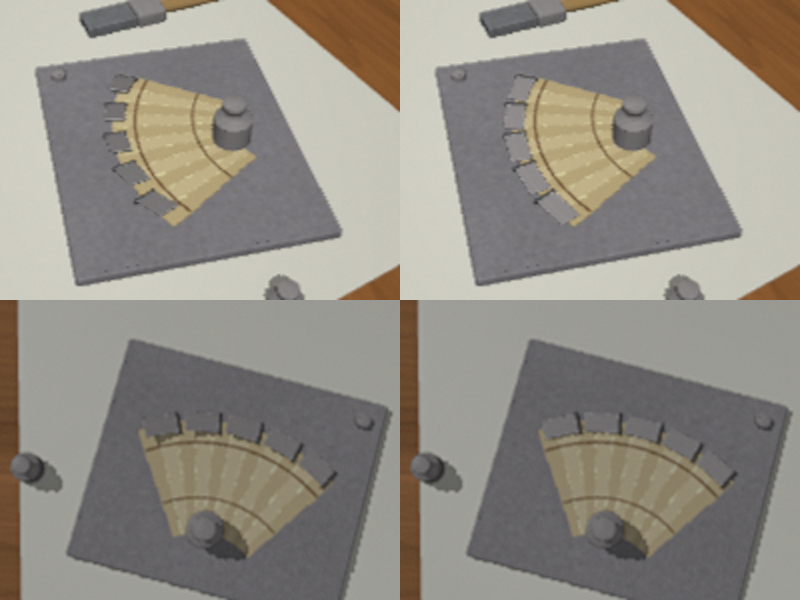

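Before (left) and after (right): all five tabs lie flat, with tips at about the same height as their hinges. The weights and the brush haven't moved. Handing in.

```bash
python3 -c "
from plant import robot
print(robot.close_job())"
```

```text
the job is handed in; nothing more can be done
None
```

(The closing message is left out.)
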